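# Trace the sample block joint of a thermal cycler with a probe

## Task

Take the hand probe out of its fork and draw its nib slowly (about 2 cm a second) and lightly along the joint where the metal sample block of the open thermal cycler meets the housing deck: along the whole rear joint below the raised lid, from the corner nearest the robot to the far corner, then round that corner and along the whole far side to its front corner. Keep the probe leaned back some 35 degrees from vertical so that the lid is not pushed, leave everything else where it stands, and finally hang the probe upright in its fork again, collar resting on the prongs and let go.

Things in the scene. Friction and masses are not known exactly. Their poses are not given: they have to be found in the camera images.
- probe: hand probe, 133 mm tall, upright in the fork at the start: square white handle 20 x 20 mm from 6 to 70 mm above the origin, round collar 34 mm across from 0 to 6 mm, steel shank 14 mm across down to -46 mm, then a 6 mm spring-loaded nib. Origin: on the axis at the collar's underside; z up along the handle, x and y square to the handle's faces. 90 g
- probe_tip (a point): centre of the probe's ball nib (radius 3 mm), 60 mm below the probe's origin on its axis when free; the nib springs back into the shank along the axis by up to 8 mm (1 to 3 N)
- fork: grey stand fixed to the bench, 85 mm tall as a whole, base 100 x 80 mm; at its top a level fork of two prongs, 8 mm thick, with a slot 20 mm wide that is open towards its own -x and closed 10 mm beyond the origin at +x. Prongs reach from x -30 to +10 mm, 56 mm wide over both. Origin: under the seat, at bench height
- fork_seat (a point): where the probe's origin rests: middle of the slot, level with the prongs' top, 85 mm above the bench
- cycler: thermal cycler, housing 320 (x) x 200 (y) mm, deck 110 mm high; screen at its -x end, lid hinged at +x (rear). The aluminium sample block, 88 (x) x 128 (y) mm, centred at x +50 mm, stands 2.5 mm above the level deck. The raised lid's heater plate overhangs to about above the rear joint, 50 to 155 mm above the deck. Origin: under its middle, at bench height; z up
- joint_start (a point): corner of the sample block, rear and nearest the robot, at deck level: start of the path (the nib's centre runs 3 mm outside the block's edge and 3 mm above the deck). Axes as the cycler's; the rear joint runs along +y
- joint_corner (a point): corner of the sample block, rear and far from the robot, at deck level: here the path turns to the cycler's -x. Axes as the cycler's
- joint_end (a point): corner of the sample block, front and far from the robot, at deck level: end of the path
- lid (a joint): lean of the lid, rad: 0 is upright, positive leans forward over the block; it swings easily on its hinge (137 mm behind the cycler's origin, 122 mm above the bench) and stays where left
- lid_edge (a point): middle of the raised lid's top edge, 174 mm from the hinge
- tube_rack: white tube rack, 125 x 65 x 46 mm, to leave alone; origin under its middle
- jar: jar with a blue cap, 60 mm across, 85 mm tall, to leave alone; origin under its middle
- bottle: white bottle with a blue cap, 68 mm across, 150 mm tall, to leave alone; origin under its middle
- tip_box: grey box with a clear lid, 122 x 87 x 70 mm, to leave alone; origin under its middle
- beaker: glass beaker, 60 mm across, 70 mm tall, to leave alone; origin under its middle
- marker: black marker pen lying on the bench, 120 mm long, 13 mm thick, to leave alone; origin under its middle
Mind the look-alikes: they are no part of the job. What is shaped like the probe but green is not meant.

How it is judged (in metres and radians):
On the way, in this order (a step that is already met when the one before it is completed fails the run):
1. the nib is in the rear joint 118 mm (within 5) from the rear far corner: its centre at most 7 mm out from the block's edge and 5 mm above the deck, probe leaned 17 to 54 degrees from vertical (y of probe_tip in the frame of joint_corner between -0.123 and -0.113 m and x of probe_tip in the frame of joint_corner between -0.004 and 0.007 m and z of probe_tip in the frame of joint_corner between -0.002 and 0.005 m and angle between probe's own z axis and vertical between 0.3 and 0.95 rad), for 0.04 s.
2. the nib is in the rear joint 98 mm (within 5) from the rear far corner: its centre at most 7 mm out from the block's edge and 5 mm above the deck, probe leaned 17 to 54 degrees from vertical (y of probe_tip in the frame of joint_corner between -0.103 and -0.093 m and x of probe_tip in the frame of joint_corner between -0.004 and 0.007 m and z of probe_tip in the frame of joint_corner between -0.002 and 0.005 m and angle between probe's own z axis and vertical between 0.3 and 0.95 rad), for 0.04 s.
3. the nib is in the rear joint 78 mm (within 5) from the rear far corner: its centre at most 7 mm out from the block's edge and 5 mm above the deck, probe leaned 17 to 54 degrees from vertical (y of probe_tip in the frame of joint_corner between -0.083 and -0.073 m and x of probe_tip in the frame of joint_corner between -0.004 and 0.007 m and z of probe_tip in the frame of joint_corner between -0.002 and 0.005 m and angle between probe's own z axis and vertical between 0.3 and 0.95 rad), for 0.04 s.
4. the nib is in the rear joint 58 mm (within 5) from the rear far corner: its centre at most 7 mm out from the block's edge and 5 mm above the deck, probe leaned 17 to 54 degrees from vertical (y of probe_tip in the frame of joint_corner between -0.063 and -0.053 m and x of probe_tip in the frame of joint_corner between -0.004 and 0.007 m and z of probe_tip in the frame of joint_corner between -0.002 and 0.005 m and angle between probe's own z axis and vertical between 0.3 and 0.95 rad), for 0.04 s.
5. the nib is in the rear joint 38 mm (within 5) from the rear far corner: its centre at most 7 mm out from the block's edge and 5 mm above the deck, probe leaned 17 to 54 degrees from vertical (y of probe_tip in the frame of joint_corner between -0.043 and -0.033 m and x of probe_tip in the frame of joint_corner between -0.004 and 0.007 m and z of probe_tip in the frame of joint_corner between -0.002 and 0.005 m and angle between probe's own z axis and vertical between 0.3 and 0.95 rad), for 0.04 s.
6. the nib is in the rear joint 18 mm (within 5) from the rear far corner: its centre at most 7 mm out from the block's edge and 5 mm above the deck, probe leaned 17 to 54 degrees from vertical (y of probe_tip in the frame of joint_corner between -0.023 and -0.013 m and x of probe_tip in the frame of joint_corner between -0.004 and 0.007 m and z of probe_tip in the frame of joint_corner between -0.002 and 0.005 m and angle between probe's own z axis and vertical between 0.3 and 0.95 rad), for 0.04 s.
7. the nib is in the far side joint 18 mm (within 5) from the rear far corner: its centre at most 7 mm out from the block's edge and 5 mm above the deck, probe leaned 17 to 54 degrees from vertical (x of probe_tip in the frame of joint_corner between -0.023 and -0.013 m and y of probe_tip in the frame of joint_corner between -0.004 and 0.007 m and z of probe_tip in the frame of joint_corner between -0.002 and 0.005 m and angle between probe's own z axis and vertical between 0.3 and 0.95 rad), for 0.04 s.
8. the nib is in the far side joint 38 mm (within 5) from the rear far corner: its centre at most 7 mm out from the block's edge and 5 mm above the deck, probe leaned 17 to 54 degrees from vertical (x of probe_tip in the frame of joint_corner between -0.043 and -0.033 m and y of probe_tip in the frame of joint_corner between -0.004 and 0.007 m and z of probe_tip in the frame of joint_corner between -0.002 and 0.005 m and angle between probe's own z axis and vertical between 0.3 and 0.95 rad), for 0.04 s.
9. the nib is in the far side joint 58 mm (within 5) from the rear far corner: its centre at most 7 mm out from the block's edge and 5 mm above the deck, probe leaned 17 to 54 degrees from vertical (x of probe_tip in the frame of joint_corner between -0.063 and -0.053 m and y of probe_tip in the frame of joint_corner between -0.004 and 0.007 m and z of probe_tip in the frame of joint_corner between -0.002 and 0.005 m and angle between probe's own z axis and vertical between 0.3 and 0.95 rad), for 0.04 s.
10. the nib is in the far side joint 78 mm (within 5) from the rear far corner: its centre at most 7 mm out from the block's edge and 5 mm above the deck, probe leaned 17 to 54 degrees from vertical (x of probe_tip in the frame of joint_corner between -0.083 and -0.073 m and y of probe_tip in the frame of joint_corner between -0.004 and 0.007 m and z of probe_tip in the frame of joint_corner between -0.002 and 0.005 m and angle between probe's own z axis and vertical between 0.3 and 0.95 rad), for 0.04 s.
At the end, for the whole second after the job is handed in: the probe hangs in the fork again, at rest: its origin within 12 mm along and 6 mm across the slot and 4 mm in height of the seat, upright within 0.1 rad (x of probe in the frame of fork_seat between -0.012 and 0.012 m and y of probe in the frame of fork_seat between -0.006 and 0.006 m and z of probe in the frame of fork_seat between -0.004 and 0.004 m and angle between probe's own z axis and vertical below 0.1 rad and linear speed of probe below 0.02 m/s); the robot touches nothing.
It fails at once if the lid's top edge is pushed more than 12 mm from where it stood (distance of lid_edge from where it was at the start of the episode above 0.012 m).
It fails at once if the probe is pressed on the cycler with more than 25 N (contact force between probe and cycler above 25 N).
It fails at once if the probe moves faster than 80 mm/s while its nib is in the joint (linear speed of probe above 0.08 m/s and z of probe_tip in the frame of joint_corner between -0.002 and 0.005 m and x of probe_tip in the frame of joint_corner between -0.088 and 0.007 m and y of probe_tip in the frame of joint_corner between -0.128 and 0.007 m).
It fails at once if a bystander is moved more than 20 mm (distance of any of tube_rack, jar, bottle, tip_box, beaker, marker from where it was at the start of the episode above 0.02 m).
It also fails if it takes over 64 s, if anything falls off the work surface, if the arm or the gripper's body presses on something with over 40 N, if the wrist force passes 120 N, or if a joint passes its speed limit or range.

## Robot

A 6-joint arm with a two-finger parallel gripper is mounted at the origin on the work surface. World frame = base frame: x ahead of the robot, y to its left, z up, the work surface at z = 0. Lengths are in mm, angles in rad, forces in N, time in s.
With the tool pointing down it reaches from about 400 to 925 mm from the base axis. Payload 12.5 kg.
Tool frame: the origin (TCP) lies midway between the tips of the shut fingers; the grasp point (between the pads) lies 19 mm behind it; z points along the fingers, y is the line along which they close (so a half turn about z gives the same grasp; the last joint's range is limited). The gripper opens to 95 mm and grips with 3 to 60 N. Pads are 20 mm wide; open, the fingers measure 119 mm over their backs; the gripper's body (75 mm by 180 mm) begins 59 mm behind the grasp point.
Start: joints at [-1.28, 0.491, 1.559, -0, 1.092, -0.106], TCP at [241.567, -576.448, 214.661] pointing down, gripper open.
Joint ranges: [-3.1, 3.1], [-0.84, 2.19], [0.05, 2.79], [-1.13, 4.28], [0.06, 2.93], [-2.69, 2.69]. Speed limits (rad/s): [2.22, 2.22, 2.79, 3.14, 3.14, 3.14].

## Interface

Orientations are given as [roll, pitch, yaw] about the fixed x, y, z axes, in that order (R = Rz(yaw) Ry(pitch) Rx(roll)).
In Python, from cell import env gives the robot as it stands.
- The arm moves only by the tool carry_out, never from a script. Its argument "series" is a list of rows, each a list of 4 numbers: the shift along the world's x, y, z normalised to -1 to 1, where 1 is 5 cm, then the turn about the world's z normalised to -1 to 1, where 1 is 6 degrees. In form: [[x, y, z, turn], ...]. A call has exactly 5 rows; each row shifts and turns the commanded pose from where the row before left it; what a row does not reach is not made up. A row lasts 1/10 s, in which the tool goes at most 50 mm and 8.59 degrees, less where a joint would pass 70% of its speed; a pose out of reach is approached as far as the arm can. A call with a number of a shift or a turn outside -1 to 1 is refused whole. A call with a gripper value outside its range is refused whole. "fingers" is the closure, from -1 (fully open) to 1 (shut), set as the call begins (left out, the last holds). The fingers move at their own pace and stop on an object; the grip force is fixed at half the most. Time passes only in rows, so rows that do not move let the fingers close, or fill a call up. It gives the time, the measured TCP pose, the force, the opening and the grip force at its end, in the units of the state.
- env.state(): the state, without advancing time (a new reading comes with each control period).
- env.read_camera(name): name is "scene" or "top"; returns the picture (420x560x3 uint8, red, green, blue); there is no depth.
- env.calibration(name): a dict with "K" (3x3 intrinsics, pixels), "pose" (4x4, takes a point from camera to world coordinates). Camera axes: x right, y down, z forward; pixel columns grow to the right and rows downward; lengths in mm; the calibration is good to about 2 mm. A picture is of the moment at which its call begins. calibration takes no time and is no camera call.
- env.job_done(): hands the job in; it is judged then, once.
Trained networks look in the newest picture that a camera, given by its name, has taken for a name from the list of things; names that differ only in an ending like _2 or _b are one class to them, and where a whole thing is asked for, a point or a joint stands for the part that bears it (a point fixed in the world has none). Each returns a list of dicts, best first, with "conf" (0 to 1); they miss things now and then, are a little off and sometimes report something else, mostly with a low value. They report only what shows in the picture. A call takes as long as a camera call. They do not tell look-alikes from the thing itself.
- env.look_for(camera, label): "position" ([row, column] as shares, 0 to 1, of the picture: columns of its width, rows of its height, amid what is visible of it).
The state is a dict: "t": time; "joints": joint angles; "qvel": joint speeds; "tau": joint torques, N m; "eef_pos": TCP position; "tcp_rot": TCP orientation; "ft_force": force on the tool from outside, world axes, zero at the start; "moment": the same for the moment, N m; "opening": opening from 0.0 (shut) to 1.0 (fully open); "grip_force": force on a finger pad.
Only numpy, scipy, OpenCV 4.12 (cv2) and the standard library are available. Lean on these libraries where they do the work, as an engineer would, in place of code of your own. Each camera call takes 0.05 s, during which the arm holds its last target. There are 200 camera calls.

## Working session

There is one attempt and no reset: what is moved stays moved. The work goes in short steps, Python scripts to look and compute and a tool call to move; the robot and the scene stay as the last step left them, time stands still between calls to the robot, and variables do not carry over. Pictures are saved under pics/ and viewed, at most 10 in all, crops included, and the job is handed in when it is done.

Besides the shell and the picture viewer there is one more tool, called after "Emit:" as name([rows], argument=value, ...), one row to a line, values as JSON. carry_out: Moves the arm, as the interface text tells. Its arguments: {"type":"object","properties":{"series":{"type":"array","items":{"type":"array","items":{"type":"number","minimum":-1,"maximum":1}}},"fingers":{"type":"number"}},"required":["series"]}

```bash
ls; mkdir -p pics; cat > h.py <<'E'
import numpy as np, cv2
from cell import env
def px2z(cam,uv,z):
    c=env.calibration(cam);K=np.array(c['K']);T=np.array(c['pose'])
    d=T[:3,:3]@np.linalg.solve(K,[uv[0],uv[1],1.]);o=T[:3,3]
    return o+d*(z-o[2])/d[2]
def proj(cam,p):
    c=env.calibration(cam);K=np.array(c['K']);T=np.array(c['pose'])
    q=K@(T[:3,:3].T@(np.array(p,float)-T[:3,3]));return q[:2]/q[2]
def snap(cam,fn=None):
    im=env.read_camera(cam)[:,:,::-1].copy()
    if fn: cv2.imwrite('pics/'+fn,im)
    return im
E
python3 - <<'E'
from h import *
np.set_printoptions(precision=3,suppress=True)
s=env.state();print(s)
a=snap('scene','s0.png');b=snap('top','t0.png')
for cam in('scene','top'):
    c=env.calibration(cam);print(cam,np.array(c['pose'])[:3,3],c['K'][0][0])
    for l in['probe','probe_tip','fork','fork_seat','cycler','joint_start','joint_corner','joint_end','lid_edge']:
        r=env.look_for(cam,l)
        print(l,[(np.round(np.array(x['position'])[::-1]*[560,420],1).tolist(),round(x['conf'],2)) for x in r][:3])
E
```

```text
pics
{'t': 0.0, 'joints': array([-1.28 ,  0.492,  1.559,  0.   ,  1.092, -0.106]), 'qvel': array([-0.   , -0.001,  0.002,  0.   ,  0.001, -0.002]), 'tau': array([  0.001, -61.264, -25.818,   0.069,   0.048,  -0.   ]), 'eef_pos': array([ 241.495, -576.209,  214.056]), 'tcp_rot': array([-3.141, -0.   ,  0.397]), 'ft_force': array([-0.226,  0.044, -0.188]), 'moment': array([-0.007, -0.038,  0.036]), 'grip_force': 0.0, 'opening': 0.9991506119003699}
scene [1189.898  460.421 1075.834] 492.89488530090256
probe [([357.4, 239.7], 0.6), ([378.3, 279.2], 0.57), ([283.1, 312.9], 0.57)]
probe_tip [([414.4, 241.8], 0.61), ([204.2, 192.1], 0.32)]
fork [([283.1, 314.0], 0.66)]
fork_seat [([333.0, 286.1], 0.72), ([205.5, 194.3], 0.42)]
cycler [([202.7, 192.7], 0.82)]
joint_start [([205.0, 193.3], 0.58)]
joint_corner [([204.4, 193.0], 0.79)]
joint_end [([201.5, 196.3], 0.97)]
lid_edge [([165.8, 144.6], 0.95)]
top [ 497.387   63.497 1171.187] 383.27338625201537
probe [([173.2, 214.7], 0.59), ([204.0, 240.0], 0.46)]
probe_tip [([357.4, 226.4], 0.4)]
fork [([213.5, 208.2], 0.58)]
fork_seat [([210.8, 206.5], 0.62)]
cycler [([356.2, 230.8], 0.75)]
joint_start [([354.9, 226.2], 0.55)]
joint_corner [([352.5, 229.1], 0.76)]
joint_end [([353.3, 226.6], 0.81)]
lid_edge [([406.6, 226.9], 0.81), ([287.2, 145.2], 0.45), ([163.8, 278.2], 0.38)]
```

View pics/s0.png

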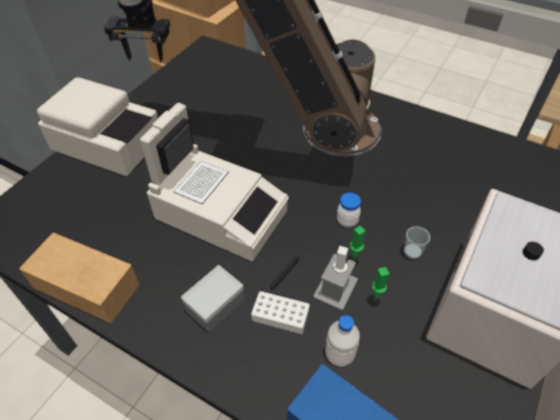

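View pics/t0.png

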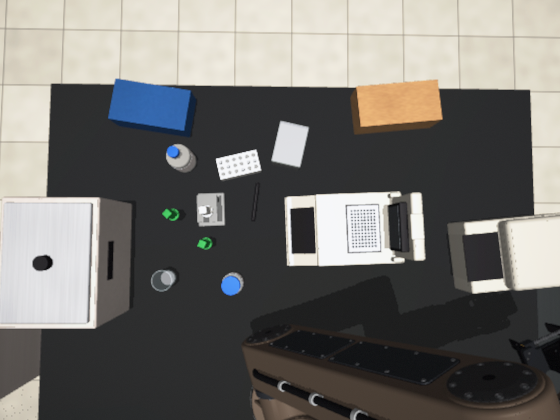

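```bash
python3 - <<'E'
from h import *
np.set_printoptions(precision=1,suppress=True)
a=cv2.imread('pics/s0.png');b=cv2.imread('pics/t0.png')
A=cv2.resize(a[215:315,305:405],(560,560),interpolation=cv2.INTER_CUBIC)
B=cv2.resize(b[180:260,150:240],None,fx=560/80,fy=560/80,interpolation=cv2.INTER_CUBIC)[:,:560]
# B is 70px.. keep u 155..235
B=cv2.resize(b[180:260,158:238],(560,560),interpolation=cv2.INTER_CUBIC)
cv2.imwrite('pics/c1.png',cv2.resize(np.hstack([A,B]),(800,400)))
cv2.imwrite('pics/c2.png',np.vstack([cv2.resize(b[180:280,275:435],(720,450)[:2],interpolation=cv2.INTER_CUBIC)]))
for p in [(211,206),(356,230)]:print(px2z('top',p,85))
E
```

```text
[567.7 237.   85. ]
[ 501.2 -174.6   85. ]
```

View pics/c1.png

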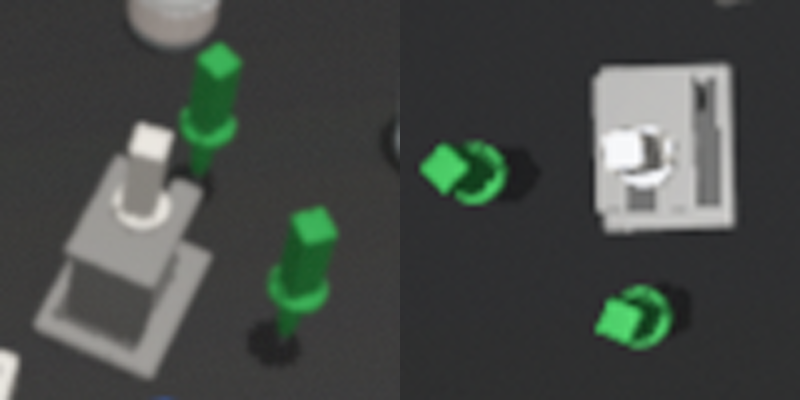

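View pics/c2.png

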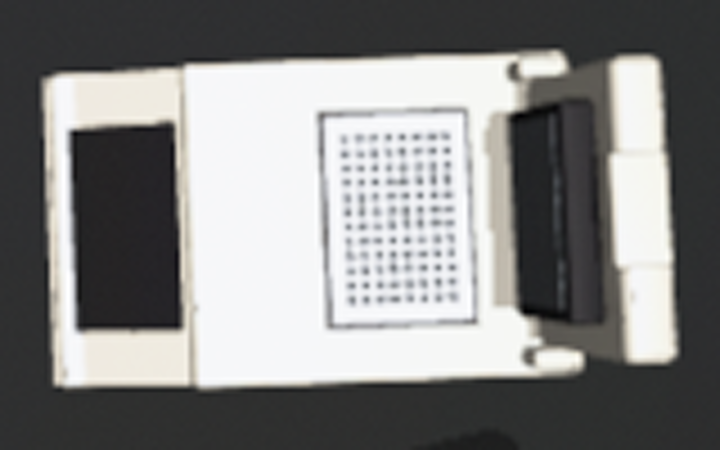

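```bash
python3 - <<'E'
from h import *
from scipy.optimize import least_squares
np.set_printoptions(precision=2,suppress=True)
b=cv2.imread('pics/t0.png');g=cv2.cvtColor(b,cv2.COLOR_BGR2GRAY).astype(float)
def c2(p): return np.array([275+(p[0]+.5)/4.5-.5,180+(p[1]+.5)/4.5-.5])
cr=dict(end=(319,113),corner=(467,109),start=(476,322),front=(329,327))
loc=dict(end=(6,64),corner=(94,64),start=(94,-64),front=(6,-64))
hs={'end':(6,100),}
P={k:c2(v) for k,v in cr.items()}
def tw(q,p,z): 
    c,s=np.cos(q[2]),np.sin(q[2]);return [q[0]+c*p[0]-s*p[1],q[1]+s*p[0]+c*p[1],z]
f=lambda q:np.concatenate([proj('top',tw(q,loc[k],111))-P[k] for k in P])
r=least_squares(f,[500,-170,-1.57],x_scale=[10,10,.1]);print('cycler',r.x,r.fun)
for k in loc:print(k,np.array(tw(r.x,loc[k],110)))
# dark-line profiles across rear joint at several y, subpixel
for yl in(-40,0,40):
    pts=[proj('top',tw(r.x,(x,yl),110)) for x in np.arange(86,103,1.)]
    v=[cv2.getRectSubPix(g.astype(np.float32),(1,1),tuple(map(float,p)))[0,0] for p in pts];print('rear',yl,np.array(v).astype(int))
for xl in(25,50,75):
    pts=[proj('top',tw(r.x,(xl,y),110)) for y in np.arange(56,73,1.)]
    v=[cv2.getRectSubPix(g.astype(np.float32),(1,1),tuple(map(float,p)))[0,0] for p in pts];print('far',xl,np.array(v).astype(int))
# lid
for uv in [(165.8,144.6)]:print(px2z('scene',uv,296))
# probe top face, collar: white blobs
def t2(x,y):return (158+(x-400+.5)/5-.5,180+(y+.5)/5-.5)
print('handle top',px2z('top',t2(623,150),155)); print('collar',px2z('top',t2(641,155),91))
a=lambda x,y:(305+(x+.5)/4-.5,215+(y+.5)/4-.5)
print('scene handle top',px2z('scene',a(152,141),155),'collar',px2z('scene',a(142,206),91))
for n,l in dict(hA=(600,135),hB=(640,130),hC=(645,165),hD=(607,170)).items():print(n,px2z('top',t2(*l),155))
for n,l in dict(bTR=(731,65),bBR=(735,228),bBL=(606,230)).items():print(n,px2z('top',t2(*l),5))
print('green',px2z('top',(205,243),80),px2z('top',(171,213),80))
E
```

```text
cycler [ 505.18 -138.6    -1.54] [ 0.81  0.72 -0.72  0.65 -0.6  -0.65  0.5  -0.69]
end [ 569.35 -142.32  110.  ]
corner [ 572.47 -230.26  110.  ]
start [ 444.55 -234.81  110.  ]
front [ 441.43 -146.86  110.  ]
rear -40 [221 234 242 244 246 243 237 232 209 182 155 180 206 227 234 241 246]
rear 0 [239 243 244 246 247 247 247 229 206 183 196 211 225 233 240 246 246]
rear 40 [233 239 244 247 247 247 238 226 214 209 205 203 216 230 240 242 244]
far 25 [246 247 247 247 243 240 235 212 189 176 188 200 213 228 242 247 246]
far 50 [247 247 246 247 247 247 235 222 209 206 204 205 221 238 247 247 246]
far 75 [245 246 247 247 246 240 228 217 197 175 153 181 208 231 236 242 246]
[ 583.32 -203.83  296.  ]
handle top [553.49 248.83 155.  ]
collar [554.26 250.4   91.  ]
scene handle top [553.79 251.26 155.  ] collar [555.43 251.89  91.  ]
hA [561.38 261.05 155.  ]
hB [564.13 240.04 155.  ]
hC [545.61 237.15 155.  ]
hD [542.88 257.09 155.  ]
bTR [613.91 211.51   5.  ]
bBR [514.74 207.95   5.  ]
bBL [513.25 285.72   5.  ]
green [463.18 253.27  80.  ] [547.59 350.25  80.  ]
```

Emit:
carry_out([
  [0,0,0.8,0],
  [0,0,0.8,0],
  [0,0,0.8,0],
  [0,0,0.8,0],
  [0,0,0.8,0],
], fingers=-0.3)

```text
t: 1.5
eef_pos: [241.5, -576.1, 416.5]
tcp_rot: [3.141, 0.0, 0.397]
ft_force: [0.1, -1.2, -0.2]
opening: 0.668
grip_force: 0.0
```

Emit:
carry_out([
  [0.313,0.827,0,0.578],
  [0.313,0.827,0,0.578],
  [0.313,0.827,0,0.578],
  [0.313,0.827,0,0.578],
  [0.313,0.827,0,0.578],
])

```text
t: 2.0
eef_pos: [320.0, -367.9, 414.7]
tcp_rot: [3.141, -0.0, 0.702]
ft_force: [0.5, 0.6, 0.4]
opening: 0.648
grip_force: 0.0
```

Emit:
carry_out([
  [0.313,0.827,0,0.578],
  [0.313,0.827,0,0.578],
  [0.313,0.827,0,0.578],
  [0.313,0.827,0,0.578],
  [0.313,0.827,0,0.578],
])

```text
t: 2.5
eef_pos: [398.2, -161.2, 414.9]
tcp_rot: [3.141, -0.0, 1.004]
ft_force: [1.0, -0.8, -0.3]
opening: 0.647
grip_force: 0.0
```

Emit:
carry_out([
  [0.313,0.827,0,0.578],
  [0.313,0.827,0,0.578],
  [0.313,0.827,0,0.578],
  [0.313,0.827,0,0.578],
  [0.313,0.827,0,0.578],
])

```text
t: 3.0
eef_pos: [476.5, 45.7, 414.9]
tcp_rot: [3.141, -0.0, 1.307]
ft_force: [1.3, -0.1, 0.2]
opening: 0.647
grip_force: 0.0
```

Emit:
carry_out([
  [0.313,0.827,0,0.578],
  [0.313,0.827,0,0.578],
  [0.313,0.827,0,0.578],
  [0.313,0.827,0,0.578],
  [0.313,0.827,0,0.578],
])

```text
t: 3.5
eef_pos: [554.8, 252.4, 414.7]
tcp_rot: [3.141, 0.0, 1.61]
ft_force: [1.6, -0.8, 0.9]
opening: 0.646
grip_force: 0.0
```

Emit:
carry_out([
  [0,0,-0.9,0],
  [0,0,-0.9,0],
  [0,0,-0.9,0],
  [0,0,-0.8,0],
  [0,0,-0.5,0],
])

```text
t: 4.0
eef_pos: [553.5, 250.3, 211.7]
tcp_rot: [-3.139, 0.001, 1.607]
ft_force: [0.3, 1.0, 0.9]
opening: 0.649
grip_force: 0.0
```

Emit:
carry_out([
  [0,-0.02,-0.5,0],
  [0,0,-0.5,0],
  [0,0,-0.5,0],
  [0,0,-0.3,0],
  [0,0,-0.2,0],
])

```text
t: 4.5
eef_pos: [554.3, 249.4, 113.4]
tcp_rot: [-3.14, 0.0, 1.607]
ft_force: [-0.8, 0.2, 0.3]
opening: 0.649
grip_force: 0.0
```

```bash
python3 - <<'E'
from h import *
b=snap('scene');a=snap('top')
A=cv2.resize(b[190:310,285:405],(400,400),interpolation=cv2.INTER_CUBIC)
B=cv2.resize(a[170:250,165:245],(400,400),interpolation=cv2.INTER_CUBIC)
cv2.imwrite('pics/g1.png',np.hstack([A,B]));print(env.state()['eef_pos'])
E
```

```text
[554.15980481 249.40764792 113.62603114]
```

View pics/g1.png

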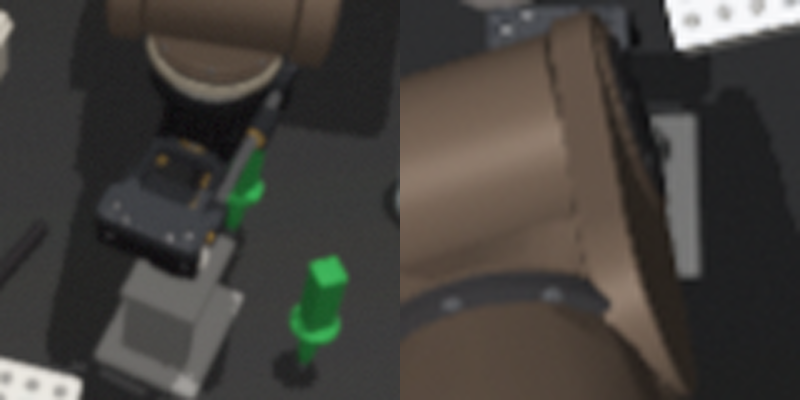

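Emit:
carry_out([
  [0,0,0,0],
  [0,0,0,0],
  [0,0,0,0],
  [0,0,0,0],
  [0,0,0,0],
], fingers=1)

```text
t: 5.1
eef_pos: [554.6, 249.6, 115.0]
tcp_rot: [3.141, -0.0, 1.607]
ft_force: [-0.5, 0.2, 0.9]
opening: 0.286
grip_force: 0.0
```

Emit:
carry_out([
  [0,0,0,0],
  [0,0,0,0],
  [0,0,0,0],
  [0,0,0,0],
  [0,0,0,0],
])

```text
t: 5.6
eef_pos: [554.6, 249.6, 114.8]
tcp_rot: [3.141, -0.0, 1.607]
ft_force: [-1.2, -0.4, 3.5]
opening: 0.217
grip_force: 30.0
```

Emit:
carry_out([
  [0,0,0.1,0],
  [0,0,0.1,0],
  [0,0,0.1,0],
  [0,0,0.12,0],
  [0,0,0.1,0],
])

```text
t: 6.1
eef_pos: [554.7, 249.6, 141.3]
tcp_rot: [3.141, -0.0, 1.607]
ft_force: [-0.3, -0.8, -1.7]
opening: 0.221
grip_force: 30.0
```

Emit:
carry_out([
  [0,0.03,0,0],
  [0,0.03,0,0],
  [0,0.03,0,0],
  [0,0.03,0,0],
  [0,0.03,0,0],
])

```text
t: 6.6
eef_pos: [554.4, 256.1, 140.5]
tcp_rot: [-3.141, 0.002, 1.608]
ft_force: [-0.7, -7.5, 3.1]
opening: 0.21
grip_force: 30.0
```

Emit:
carry_out([
  [0,0.03,0,0],
  [0,0.03,0,0],
  [0,0.03,0,0],
  [0,0.03,0,0],
  [0,0.03,0,0],
])

```text
t: 7.1
eef_pos: [554.2, 263.6, 140.4]
tcp_rot: [-3.14, 0.002, 1.608]
ft_force: [-1.8, -7.9, 2.2]
opening: 0.207
grip_force: 30.0
```

Emit:
carry_out([
  [0,0.04,0,0],
  [0,0.04,0,0],
  [0,0.04,0,0],
  [0,0.04,0,0],
  [0,0.04,0,0],
])

```text
t: 7.6
eef_pos: [553.9, 273.5, 140.0]
tcp_rot: [-3.139, 0.002, 1.608]
ft_force: [-1.1, -6.9, -2.3]
opening: 0.207
grip_force: 30.0
```

Emit:
carry_out([
  [0,0.04,0,0],
  [0,0.04,0,0],
  [0,0.04,0,0],
  [0,0.04,0,0],
  [0,0.04,0,0],
])

```text
t: 8.1
eef_pos: [553.9, 283.4, 139.7]
tcp_rot: [-3.139, 0.003, 1.608]
ft_force: [-1.1, -6.4, -2.7]
opening: 0.213
grip_force: 30.0
```

Emit:
carry_out([
  [0,0.04,0,0],
  [0,0.04,0,0],
  [0,0.04,0,0],
  [0,0.04,0,0],
  [0,0.04,0,0],
])

```text
t: 8.6
eef_pos: [554.0, 293.5, 139.7]
tcp_rot: [-3.139, 0.002, 1.608]
ft_force: [-0.4, -6.9, -3.0]
opening: 0.206
grip_force: 30.0
```

Emit:
carry_out([
  [0,0.04,0,0],
  [0,0.04,0,0],
  [0,0.04,0,0],
  [0,0.04,0,0],
  [0,0.04,0,0],
])

```text
t: 9.1
eef_pos: [554.2, 303.8, 140.0]
tcp_rot: [-3.14, 0.002, 1.608]
ft_force: [-1.1, -5.4, -1.0]
opening: 0.208
grip_force: 30.0
```

Emit:
carry_out([
  [0,0,0.2,0],
  [0,0,0.4,0],
  [0,0,0.6,0],
  [0,0,0.8,0],
  [0,0,0.8,0],
])

```text
t: 9.6
eef_pos: [554.3, 304.7, 282.5]
tcp_rot: [-3.141, -0.0, 1.607]
ft_force: [1.7, -0.3, -0.2]
opening: 0.21
grip_force: 30.0
```

```bash
python3 - <<'E'
from h import *
b=snap('scene','s2.png');a=snap('top','t2.png');p=env.state()['eef_pos'];print(p)
u=proj('scene',p).astype(int);v=proj('top',p).astype(int);print(u,v)
A=b[u[1]-50:u[1]+80,u[0]-65:u[0]+65]
cv2.imwrite('pics/g2.png',cv2.resize(A,(600,600),interpolation=cv2.INTER_CUBIC))
E
```

```text
[555.94390984 305.51075694 286.92641889]
[372 223] [166 205]
```

View pics/g2.png

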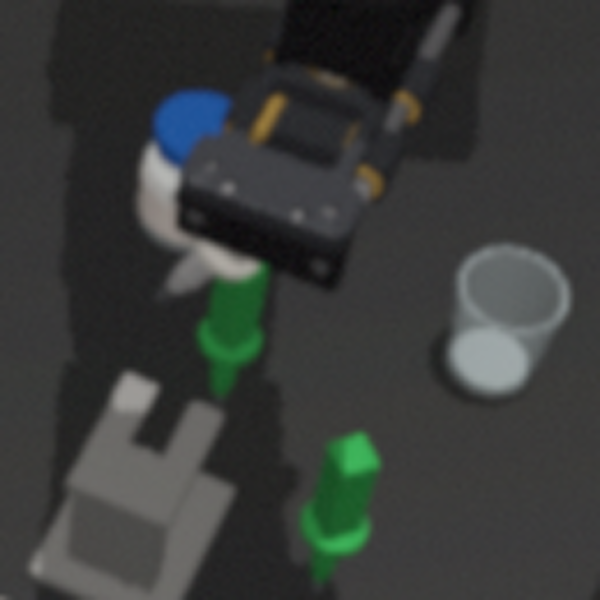

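```bash
python3 - <<'E'
from h import *
np.set_printoptions(precision=1,suppress=True)
G=np.array([556,305.5,286.9+19]);print('obs nib end (342.1,236.7), collar (357.9,228.9)')
yw=1.607-np.pi/2
for th in(25,30,35,40,45):
    t=np.radians(th);d=np.array([np.sin(t)*np.sin(yw),-np.sin(t)*np.cos(yw),-np.cos(t)])
    print(th,proj('scene',G+d*111.8),proj('scene',G+d*108.8),'coll',proj('scene',G+d*45.8))
print(env.look_for('scene','probe_tip')[:3],proj('scene',G-[0,0,19]))
p=[env.look_for('scene','probe')]
E
```

```text
obs nib end (342.1,236.7), collar (357.9,228.9)
25 [346.8 239.3] [347.5 238.8] coll [362.  227.1]
30 [343.4 236.6] [344.1 236.1] coll [360.5 226. ]
35 [340.1 233.8] [340.9 233.4] coll [359.1 224.7]
40 [337.1 230.8] [338.  230.5] coll [357.8 223.5]
45 [334.3 227.8] [335.3 227.5] coll [356.6 222.1]
[] [372.2 223.8]
```

Emit:
carry_out([
  [-0.15,-0.594,0,0],
  [-0.15,-0.594,0,0],
  [-0.15,-0.594,0,0],
  [-0.15,-0.594,0,0],
  [-0.15,-0.594,0,0],
])

```text
t: 10.3
eef_pos: [516.0, 155.0, 279.2]
tcp_rot: [-3.139, 0.0, 1.608]
ft_force: [0.5, -0.0, -0.1]
opening: 0.206
grip_force: 30.0
```

Emit:
carry_out([
  [-0.15,-0.594,0,0],
  [-0.15,-0.594,0,0],
  [-0.15,-0.594,0,0],
  [-0.15,-0.594,0,0],
  [-0.15,-0.594,0,0],
])

```text
t: 10.8
eef_pos: [478.6, 6.6, 279.4]
tcp_rot: [-3.139, -0.001, 1.607]
ft_force: [0.0, -0.3, -0.7]
opening: 0.212
grip_force: 30.0
```

Emit:
carry_out([
  [-0.15,-0.594,0,0],
  [-0.15,-0.594,0,0],
  [-0.15,-0.594,0,0],
  [-0.15,-0.594,0,0],
  [-0.15,-0.594,0,0],
])

```text
t: 11.3
eef_pos: [441.1, -141.8, 279.4]
tcp_rot: [-3.14, -0.001, 1.607]
ft_force: [0.2, -1.0, -0.5]
opening: 0.208
grip_force: 30.0
```

Emit:
carry_out([
  [0,0,-0.4,0],
  [0,0,-0.5,0],
  [0,0,-0.4,0],
  [0,0,-0.2,0],
  [0,0,0,0],
])

```text
t: 11.8
eef_pos: [441.4, -140.5, 204.1]
tcp_rot: [-3.139, -0.002, 1.607]
ft_force: [1.1, -1.1, -1.0]
opening: 0.21
grip_force: 30.0
```

```bash
python3 - <<'E'
from h import *
b=snap('scene','s3.png');a=snap('top','t3.png');p=env.state();print(p['eef_pos'],p['tcp_rot'],p['ft_force'])
u=proj('scene',p['eef_pos']).astype(int);v=proj('top',p['eef_pos']).astype(int);print(u,v)
c=lambda i,u,s:cv2.resize(i[max(0,u[1]-s):u[1]+s,max(0,u[0]-s):u[0]+s],(600 if s==45 else 400,600 if s==45 else 400),interpolation=cv2.INTER_CUBIC)
cv2.imwrite('pics/g3.png',np.hstack([c(b,u,44),c(a,v,60)]))
E
```

```text
[ 442.23727563 -140.91692576  205.87080483] [-3.14153915e+00 -1.43658801e-04  1.60751878e+00] [-0.44447057  0.26744835 -0.20227471]
[225 146] [353 253]
```

View pics/g3.png

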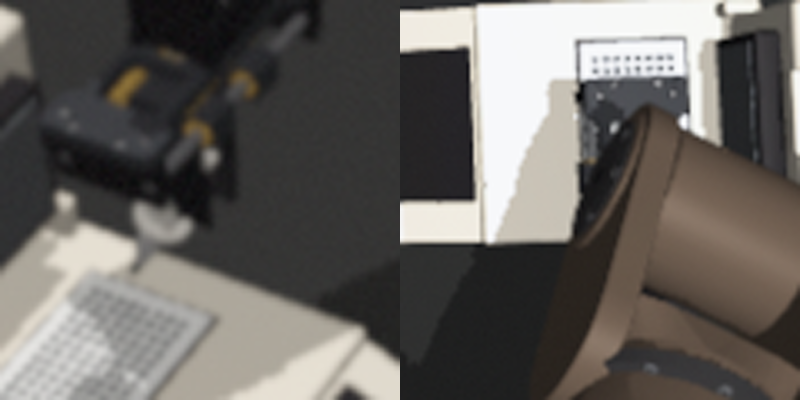

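```bash
python3 - <<'E'
from h import *
np.set_printoptions(precision=1,suppress=True)
G=np.array([442.2,-140.9,205.9+19]);print('obs nib end 210.7,161.0; collar ~216')
yw=1.607-np.pi/2
for th in(28,32,36):
  for L in(108.8,112):
    t=np.radians(th);d=np.array([np.sin(t)*np.sin(yw),-np.sin(t)*np.cos(yw),-np.cos(t)])
    print(th,L,proj('scene',G+d*(L+3)),G+d*L-[442.2,-140.9,205.9])
for k in [(444.55,-234.81,110),(572.47,-230.26,110),(569.35,-142.32,110),(441.43,-146.86,110)]:print(proj('scene',k))
for i in range(2):print([ (np.array(r['position'])[::-1]*[560,420],r['conf']) for r in env.look_for('scene','probe_tip')[:3]])
b=cv2.imread('pics/s3.png');cv2.imwrite('pics/g4.png',cv2.resize(b[125:215,160:260],(800,720)[:2],interpolation=cv2.INTER_CUBIC)[:600])
E
```

```text
obs nib end 210.7,161.0; collar ~216
28 108.8 [212. 162.] [  1.8 -51.  -77.1]
28 112 [211.6 162.6] [  1.9 -52.5 -79.9]
32 108.8 [209.8 160.2] [  2.1 -57.6 -73.3]
32 112 [209.4 160.7] [  2.1 -59.3 -76. ]
36 108.8 [207.6 158.3] [  2.3 -63.9 -69. ]
36 112 [207.1 158.7] [  2.4 -65.8 -71.6]
[200.4 161.1]
[173.4 191.1]
[201.  202.7]
[227.1 171.5]
[(array([212.6, 297.7]), 0.6)]
[(array([212.6, 297.7]), 0.6)]
```

View pics/g4.png

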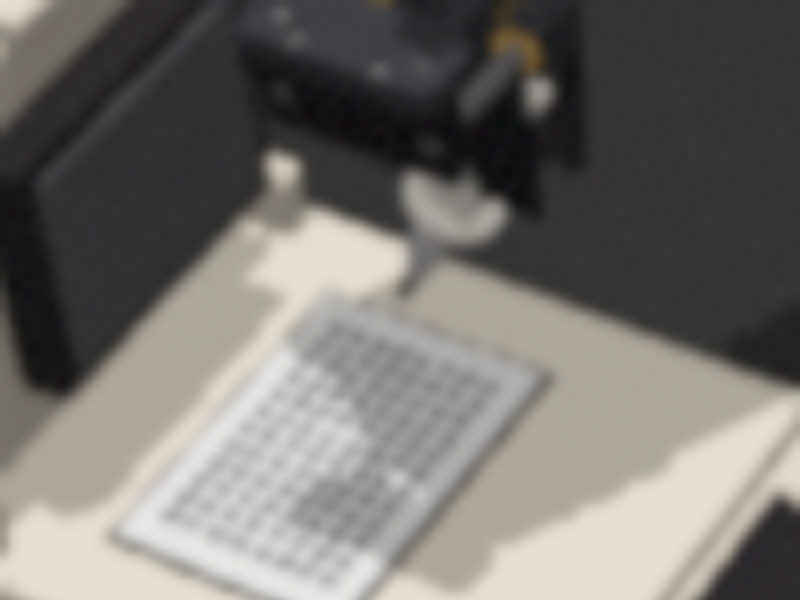

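Emit:
carry_out([
  [0.014,-0.15,-0.028,0],
  [0.014,-0.15,-0.028,0],
  [0.014,-0.15,-0.028,0],
  [0.014,-0.15,-0.028,0],
  [0.014,-0.16,-0.028,0],
])

```text
t: 12.5
eef_pos: [445.6, -179.8, 198.5]
tcp_rot: [3.142, -0.0, 1.607]
ft_force: [0.7, -0.0, -0.0]
opening: 0.211
grip_force: 30.0
```

Emit:
carry_out([
  [0,0,-0.02,0],
  [0,0,-0.02,0],
  [0,0,-0.02,0],
  [0,0,-0.02,0],
  [0,0,-0.02,0],
])

```text
t: 13.0
eef_pos: [445.6, -178.7, 193.6]
tcp_rot: [3.141, 0.0, 1.608]
ft_force: [-0.0, -0.0, -1.4]
opening: 0.209
grip_force: 30.0
```

```bash
python3 - <<'E'
from h import *
np.set_printoptions(precision=2,suppress=True)
b=snap('scene');s=env.state();p=s['eef_pos'];print(p,s['ft_force'],s['moment'])
cv2.imwrite('pics/g5.png',cv2.resize(b[130:205,160:260],(800,600),interpolation=cv2.INTER_CUBIC))
for i in range(6):
    env.read_camera('top');s=env.state();print(s['ft_force'],s['moment'])
E
```

```text
[ 445.52 -178.74  193.48] [-0.86  0.16 -0.9 ] [ 0.01 -0.14 -0.02]
[ 0.48 -0.7   0.09] [ 0.01 -0.06 -0.01]
[ 0.65 -0.81 -1.24] [ 0.06 -0.1  -0.02]
[ 0.3   0.82 -0.57] [ 0.   -0.08 -0.04]
[ 0.08 -0.34 -0.84] [-0.04 -0.08  0.02]
[ 0.35 -0.16 -0.69] [-0.04 -0.1   0.  ]
[-0.55  1.02 -0.77] [-0.01 -0.1   0.01]
```

View pics/g5.png

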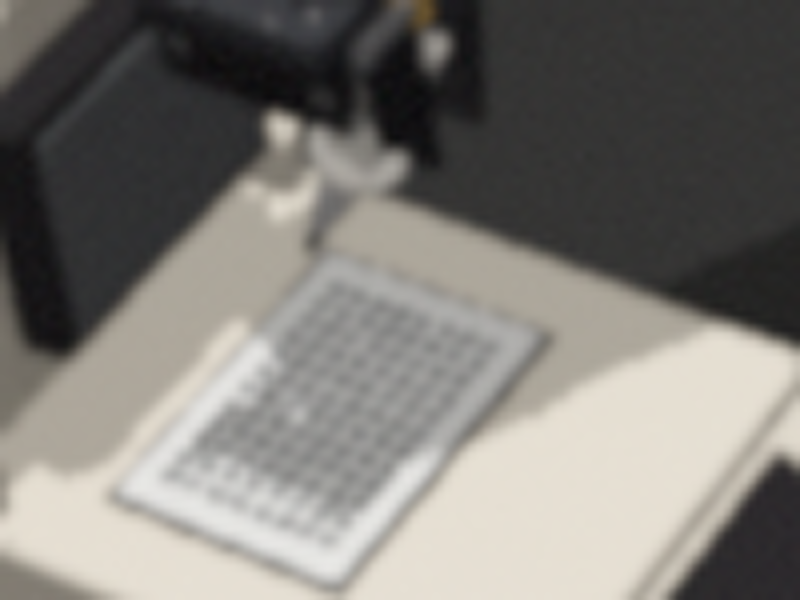

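Emit:
carry_out([
  [0,-0.01,-0.02,0],
  [0,0,-0.02,0],
  [0,0,-0.02,0],
  [0,0,-0.02,0],
  [0,0,-0.02,0],
])

```text
t: 13.85
eef_pos: [445.6, -179.6, 188.7]
tcp_rot: [3.141, 0.0, 1.607]
ft_force: [-0.2, -1.6, 1.0]
opening: 0.209
grip_force: 30.0
```

```bash
cat > f.py <<'E'
from h import *
import sys
np.set_printoptions(precision=2,suppress=True)
F=[];M=[]
for i in range(int(sys.argv[1])):
    env.read_camera('top');s=env.state();F.append(s['ft_force']);M.append(s['moment'])
print(s['t'],s['eef_pos'],np.mean(F,0),np.mean(M,0))
E
python3 f.py 6
```

```text
14.15 [ 445.62 -179.52  188.77] [-0.16 -0.7   1.11] [-0.31 -0.02 -0.01]
```

Emit:
carry_out([
  [0,0,-0.01,0],
  [0,0.01,-0.01,0],
  [0,0.01,0,0],
  [0,0.01,0,0],
  [0,0.01,0,0],
])

```text
t: 14.65
eef_pos: [445.7, -177.5, 187.7]
tcp_rot: [3.141, 0.0, 1.607]
ft_force: [-0.1, -1.8, 1.7]
opening: 0.209
grip_force: 30.0
```

```bash
python3 f.py 4
```

```text
14.85 [ 445.62 -177.38  187.7 ] [ 0.17 -1.25  1.59] [-0.43 -0.16  0.05]
```

Emit:
carry_out([
  [0,0,0,0],
  [0,0.01,0,0],
  [0,0.01,0,0],
  [0,0.01,0,0],
  [0,0.01,0,0],
])

```text
t: 15.35
eef_pos: [445.6, -175.6, 187.7]
tcp_rot: [3.141, 0.0, 1.607]
ft_force: [-1.0, -3.0, 1.2]
opening: 0.211
grip_force: 30.0
```

```bash
python3 f.py 4
```

```text
15.55 [ 445.58 -175.48  187.68] [ 0.12 -2.56  2.  ] [-0.89 -0.11  0.01]
```

Emit:
carry_out([
  [0.02,-0.016,0,0],
  [0.04,0.0014,0,0],
  [0.04,0.0014,0,0],
  [0.04,0.0014,0,0],
  [0.04,0.0014,0,0],
])

```text
t: 16.05
eef_pos: [454.7, -175.8, 187.6]
tcp_rot: [-3.141, -0.0, 1.607]
ft_force: [-1.8, -1.2, 1.0]
opening: 0.208
grip_force: 30.0
```

Emit:
carry_out([
  [0.04,0.0014,0,0],
  [0.04,0.0014,0,0],
  [0.04,0.0014,0,0],
  [0.04,0.0014,0,0],
  [0.04,0.0014,0,0],
])

```text
t: 16.55
eef_pos: [464.8, -175.6, 187.7]
tcp_rot: [3.141, 0.0, 1.607]
ft_force: [-0.8, -0.4, 0.7]
opening: 0.209
grip_force: 30.0
```

Emit:
carry_out([
  [0.04,0.0014,0,0],
  [0.04,0.0014,0,0],
  [0.04,0.0014,0,0],
  [0.04,0.0014,0,0],
  [0.04,0.0014,0,0],
])

```text
t: 17.05
eef_pos: [474.7, -175.2, 187.7]
tcp_rot: [3.142, -0.0, 1.607]
ft_force: [-0.8, 0.5, 0.5]
opening: 0.211
grip_force: 30.0
```

```bash
python3 f.py 6
```

```text
17.35 [ 474.79 -175.29  187.75] [0.45 0.44 0.61] [-0.07 -0.28  0.05]
```

Emit:
carry_out([
  [0.0,0.01,0,0],
  [0.0,0.01,0,0],
  [0.0,0.01,0,0],
  [0,0,0,0],
  [0,0,0,0],
])

```text
t: 17.85
eef_pos: [474.7, -174.0, 187.8]
tcp_rot: [3.141, 0.001, 1.607]
ft_force: [1.1, -2.1, 2.1]
opening: 0.206
grip_force: 30.0
```

```bash
python3 f.py 6
```

```text
18.15 [ 474.63 -173.82  187.71] [ 0.69 -2.72  2.19] [-0.89 -0.37  0.07]
```

Emit:
carry_out([
  [0.03,-0.008,-0.01,0],
  [0.04,0.0014,0,0],
  [0.04,0.0014,0,0],
  [0.04,0.0014,0,0],
  [0.04,0.0014,0,0],
])

```text
t: 18.65
eef_pos: [484.1, -173.8, 187.0]
tcp_rot: [-3.141, -0.0, 1.607]
ft_force: [-2.7, -2.5, 0.8]
opening: 0.211
grip_force: 30.0
```

Emit:
carry_out([
  [0.04,0.0014,0,0],
  [0.04,0.0014,0,0],
  [0.04,0.0014,0,0],
  [0.04,0.0014,0,0],
  [0.04,0.0014,0,0],
])

```text
t: 19.15
eef_pos: [494.2, -173.5, 187.1]
tcp_rot: [3.142, -0.0, 1.607]
ft_force: [-1.8, -0.9, 1.7]
opening: 0.206
grip_force: 30.0
```

Emit:
carry_out([
  [0.04,0.0014,0,0],
  [0.04,0.0014,0,0],
  [0.04,0.0014,0,0],
  [0.04,0.0014,0,0],
  [0.04,0.0014,0,0],
])

```text
t: 19.65
eef_pos: [504.3, -173.2, 187.2]
tcp_rot: [3.141, -0.0, 1.607]
ft_force: [-2.2, -1.2, 1.4]
opening: 0.21
grip_force: 30.0
```

Emit:
carry_out([
  [0.04,0.0014,0,0],
  [0.04,0.0014,0,0],
  [0.04,0.0014,0,0],
  [0.04,0.0014,0,0],
  [0.04,0.0014,0,0],
])

```text
t: 20.15
eef_pos: [514.2, -172.8, 187.2]
tcp_rot: [3.141, -0.0, 1.607]
ft_force: [-1.3, -1.4, 0.3]
opening: 0.21
grip_force: 30.0
```

```bash
python3 f.py 6
```

```text
20.45 [ 514.4  -172.88  187.29] [-0.08 -0.09  1.19] [-0.28 -0.22  0.02]
```

Emit:
carry_out([
  [0.04,0.004,0,0],
  [0.04,0.003,0,0],
  [0.04,0.0014,0,0],
  [0.04,0.0014,0,0],
  [0.04,0.0014,0,0],
])

```text
t: 20.95
eef_pos: [524.2, -172.3, 187.1]
tcp_rot: [-3.141, -0.0, 1.607]
ft_force: [-2.4, -1.0, 1.7]
opening: 0.209
grip_force: 30.0
```

Emit:
carry_out([
  [0.04,0.0014,0,0],
  [0.04,0.0014,0,0],
  [0.04,0.0014,0,0],
  [0.04,0.0014,0,0],
  [0.04,0.0014,0,0],
])

```text
t: 21.45
eef_pos: [534.2, -171.9, 187.1]
tcp_rot: [3.142, -0.0, 1.607]
ft_force: [-2.0, 0.2, 1.5]
opening: 0.208
grip_force: 30.0
```

Emit:
carry_out([
  [0.04,0.0014,0,0],
  [0.04,0.0014,0,0],
  [0.04,0.0014,0,0],
  [0.04,0.0014,0,0],
  [0.04,0.0014,0,0],
])

```text
t: 21.95
eef_pos: [544.2, -171.5, 187.2]
tcp_rot: [3.141, -0.0, 1.607]
ft_force: [-2.4, -1.4, 1.5]
opening: 0.207
grip_force: 30.0
```

Emit:
carry_out([
  [0.04,0.0014,0,0],
  [0.04,0.0014,0,0],
  [0.04,0.0014,0,0],
  [0.04,0.0014,0,0],
  [0.04,0.0014,0,0],
])

```text
t: 22.45
eef_pos: [554.2, -171.2, 187.1]
tcp_rot: [3.142, -0.0, 1.607]
ft_force: [-1.9, -0.4, 0.6]
opening: 0.208
grip_force: 30.0
```

Emit:
carry_out([
  [0.04,0.0014,0,0],
  [0.04,0.0014,0,0],
  [0.04,0.0014,0,0],
  [0.04,0.0014,0,0],
  [0.04,0.0014,0,0],
])

```text
t: 22.95
eef_pos: [564.2, -170.9, 187.2]
tcp_rot: [3.141, -0.0, 1.607]
ft_force: [-1.0, -0.9, 0.8]
opening: 0.208
grip_force: 30.0
```

```bash
python3 f.py 6
```

```text
23.25 [ 564.39 -170.9   187.29] [ 0.6  -0.69  1.14] [-0.27 -0.21  0.06]
```

Emit:
carry_out([
  [0.046,0.0014,0,0],
  [0.046,0.0014,0,0],
  [0.046,0.0014,0,0],
  [0.046,0.0014,0,0],
  [0.046,0.0014,0,0],
])

```text
t: 23.75
eef_pos: [575.8, -170.4, 187.1]
tcp_rot: [-3.142, -0.0, 1.607]
ft_force: [-1.2, -0.3, 1.1]
opening: 0.206
grip_force: 30.0
```

Emit:
carry_out([
  [0,0.02,0,0],
  [0,0.03,0,0],
  [0,0.03,0,0],
  [0,0.03,0,0],
  [0,0.03,0,0],
])

```text
t: 24.25
eef_pos: [575.6, -163.5, 187.3]
tcp_rot: [3.141, 0.0, 1.607]
ft_force: [1.3, -1.9, 1.0]
opening: 0.208
grip_force: 30.0
```

```bash
python3 f.py 4
```

```text
24.45 [ 575.54 -163.34  187.11] [ 0.15 -0.92  0.96] [-0.32 -0.17  0.02]
```

Emit:
carry_out([
  [-0.01,0.02,0,0],
  [-0.01,0.02,0,0],
  [-0.01,0.0,0,0],
  [-0.01,0,0,0],
  [-0.01,0,0,0],
])

```text
t: 24.95
eef_pos: [573.0, -161.4, 187.1]
tcp_rot: [3.142, -0.0, 1.607]
ft_force: [1.8, 0.2, 1.1]
opening: 0.208
grip_force: 30.0
```

```bash
python3 f.py 4
```

```text
25.15 [ 572.94 -161.45  187.09] [ 0.84 -0.49  0.55] [-0.1  -0.25  0.02]
```

Emit:
carry_out([
  [-0.01,0,0,0],
  [-0.01,0,0,0],
  [-0.01,0.0,0,0],
  [0,0,0,0],
  [0,0,0,0],
])

```text
t: 25.65
eef_pos: [571.8, -161.5, 187.3]
tcp_rot: [3.141, 0.0, 1.607]
ft_force: [2.6, -0.3, 0.6]
opening: 0.21
grip_force: 30.0
```

```bash
python3 f.py 4
```

```text
25.85 [ 571.71 -161.54  187.2 ] [3.04 0.23 0.52] [ 0.04 -0.92  0.18]
```

Emit:
carry_out([
  [0.01,0.03,-0.004,0],
  [-0.0014,0.04,0,0],
  [-0.0014,0.04,0,0],
  [-0.0014,0.04,0,0],
  [-0.0014,0.04,0,0],
])

```text
t: 26.35
eef_pos: [571.7, -151.9, 187.0]
tcp_rot: [-3.142, 0.0, 1.607]
ft_force: [0.7, -3.4, 1.1]
opening: 0.208
grip_force: 30.0
```

Emit:
carry_out([
  [-0.0014,0.04,0,0],
  [-0.0014,0.04,0,0],
  [-0.0014,0.04,0,0],
  [-0.0014,0.04,0,0],
  [-0.0014,0.04,0,0],
])

```text
t: 26.85
eef_pos: [571.4, -141.8, 186.9]
tcp_rot: [-3.142, -0.0, 1.607]
ft_force: [0.4, -2.0, 2.5]
opening: 0.204
grip_force: 30.0
```

Emit:
carry_out([
  [-0.0014,0.04,0,0],
  [-0.0014,0.04,0,0],
  [-0.0014,0.04,0,0],
  [-0.0014,0.04,0,0],
  [-0.0014,0.04,0,0],
])

```text
t: 27.35
eef_pos: [571.1, -131.8, 186.9]
tcp_rot: [-3.142, -0.0, 1.607]
ft_force: [0.3, -1.7, 0.9]
opening: 0.21
grip_force: 30.0
```

Emit:
carry_out([
  [-0.0014,0.04,0,0],
  [-0.0014,0.04,0,0],
  [-0.0014,0.04,0,0],
  [-0.0014,0.04,0,0],
  [-0.0014,0.04,0,0],
])

```text
t: 27.85
eef_pos: [570.7, -121.8, 186.9]
tcp_rot: [3.142, -0.0, 1.607]
ft_force: [0.9, -2.0, 1.6]
opening: 0.206
grip_force: 30.0
```

```bash
python3 f.py 4
```

```text
28.05 [ 570.63 -121.75  186.82] [ 0.54 -0.29  0.7 ] [-0.19 -0.25  0.04]
```

Emit:
carry_out([
  [-0.005,0.04,0,0],
  [-0.0014,0.04,0,0],
  [-0.0014,0.04,0,0],
  [-0.0014,0.04,0,0],
  [-0.0014,0.04,0,0],
])

```text
t: 28.55
eef_pos: [570.2, -111.9, 187.0]
tcp_rot: [3.141, 0.0, 1.607]
ft_force: [1.0, -1.5, 1.0]
opening: 0.208
grip_force: 30.0
```

Emit:
carry_out([
  [-0.0014,0.04,0,0],
  [-0.0014,0.04,0,0],
  [-0.0014,0.04,0,0],
  [-0.0014,0.04,0,0],
  [-0.0014,0.04,0,0],
])

```text
t: 29.05
eef_pos: [569.8, -101.8, 187.0]
tcp_rot: [3.142, -0.0, 1.607]
ft_force: [0.4, -2.1, 1.1]
opening: 0.214
grip_force: 30.0
```

Emit:
carry_out([
  [-0.0014,0.04,0,0],
  [-0.0014,0.04,0,0],
  [-0.0014,0.04,0,0],
  [-0.0014,0.04,0,0],
  [-0.0014,0.04,0,0],
])

```text
t: 29.55
eef_pos: [569.5, -91.8, 186.9]
tcp_rot: [3.142, -0.0, 1.607]
ft_force: [1.5, -1.7, 1.7]
opening: 0.21
grip_force: 30.0
```

Emit:
carry_out([
  [-0.0014,0.04,0,0],
  [-0.0014,0.04,0,0],
  [-0.0014,0.04,0,0],
  [-0.0014,0.04,0,0],
  [-0.0014,0.04,0,0],
])

```text
t: 30.05
eef_pos: [569.1, -81.8, 186.9]
tcp_rot: [3.142, -0.0, 1.607]
ft_force: [0.6, -1.2, 1.4]
opening: 0.209
grip_force: 30.0
```

Emit:
carry_out([
  [-0.0014,0.03,0,0],
  [-0.0014,0.03,0,0],
  [0,0,0.04,0],
  [0,0,0.08,0],
  [0,0,0.12,0],
])

```text
t: 30.55
eef_pos: [568.8, -78.9, 199.0]
tcp_rot: [-3.141, -0.001, 1.607]
ft_force: [0.4, -0.3, -1.2]
opening: 0.208
grip_force: 30.0
```

Emit:
carry_out([
  [0,0,0.25,0],
  [0,0,0.25,0],
  [0,0,0.25,0],
  [0,0,0.25,0],
  [0,0,0.22,0],
])

```text
t: 31.05
eef_pos: [569.1, -79.1, 261.4]
tcp_rot: [3.141, 0.0, 1.607]
ft_force: [-0.7, 0.5, -0.7]
opening: 0.206
grip_force: 30.0
```

Emit:
carry_out([
  [-0.021,0.523,0,0],
  [-0.021,0.523,0,0],
  [-0.021,0.523,0,0],
  [-0.021,0.523,0,0],
  [-0.021,0.523,0,0],
])

```text
t: 31.55
eef_pos: [563.7, 52.7, 260.6]
tcp_rot: [3.141, 0.0, 1.607]
ft_force: [0.1, 0.6, -0.4]
opening: 0.206
grip_force: 30.0
```

Emit:
carry_out([
  [-0.021,0.523,0,0],
  [-0.021,0.523,0,0],
  [-0.021,0.523,0,0],
  [-0.021,0.523,0,0],
  [-0.021,0.523,0,0],
])

```text
t: 32.05
eef_pos: [558.4, 183.5, 260.5]
tcp_rot: [3.141, 0.0, 1.607]
ft_force: [0.6, 0.6, -1.3]
opening: 0.209
grip_force: 30.0
```

Emit:
carry_out([
  [-0.021,0.523,0,0],
  [-0.021,0.523,0,0],
  [-0.021,0.523,0,0],
  [-0.021,0.523,0,0],
  [-0.021,0.523,0,0],
])

```text
t: 32.55
eef_pos: [553.1, 314.3, 260.5]
tcp_rot: [3.141, -0.0, 1.607]
ft_force: [0.3, -0.6, -0.5]
opening: 0.21
grip_force: 30.0
```

Emit:
carry_out([
  [0,0,-0.5,0],
  [0,0,-0.6,0],
  [0,0,-0.4,0],
  [0,0,-0.2,0],
  [0,0,-0.1,0],
])

```text
t: 33.05
eef_pos: [553.3, 313.2, 169.6]
tcp_rot: [-3.141, 0.0, 1.607]
ft_force: [-0.1, -0.4, 0.2]
opening: 0.209
grip_force: 30.0
```

```bash
python3 - <<'E'
from h import *
b=snap('scene','s6.png');s=env.state();print(s['t'],s['eef_pos'])
u=proj('scene',(557,251,85)).astype(int);print(u,proj('scene',(557,251,85)))
cv2.imwrite('pics/g6.png',cv2.resize(b[u[1]-45:u[1]+30,u[0]-40:u[0]+60],(800,600),interpolation=cv2.INTER_CUBIC))
E
```

```text
33.1 [553.29792424 313.1710364  169.48115699]
[339 267] [339.28592511 267.84587215]
```

View pics/g6.png

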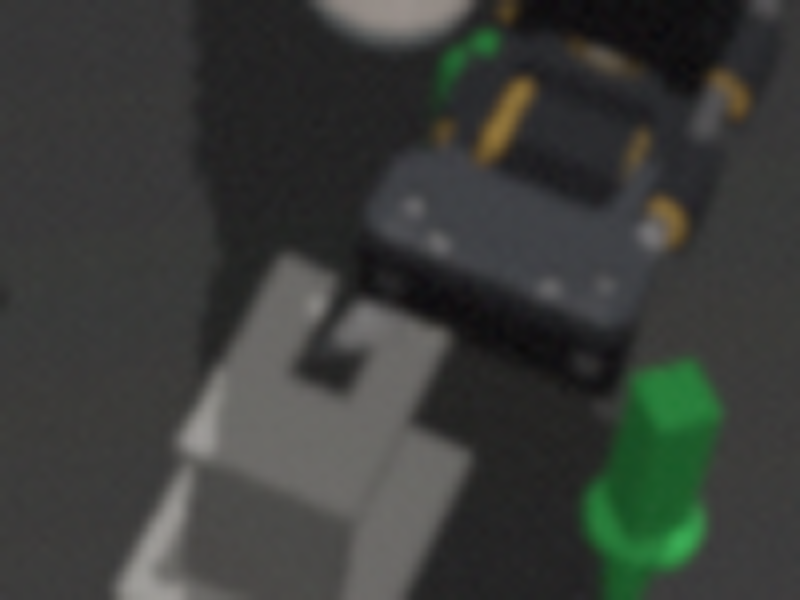

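Emit:
carry_out([
  [-0.03,0,-0.04,0],
  [-0.03,0,-0.05,0],
  [0,0,-0.05,0],
  [0,0,-0.05,0],
  [0,0,-0.04,0],
])

```text
t: 33.6
eef_pos: [550.3, 313.2, 158.4]
tcp_rot: [3.141, -0.0, 1.607]
ft_force: [0.6, 0.8, -0.6]
opening: 0.21
grip_force: 30.0
```

```bash
python3 f.py 4; python3 - <<'E'
from h import *
for p in[(556,251,94),(564.5,241,85),(564.5,261,85)]:print((proj('scene',p)-[299,222])*8)
E
```

```text
33.8 [550.31 313.22 158.45] [-0.2  -0.11 -0.4 ] [ 0.01 -0.12  0.03]
[326.34508909 347.51189549]
[281.03133619 371.09493721]
[341.84384367 399.29589716]
```

Emit:
carry_out([
  [0,-0.06,0,0],
  [0,-0.06,0,0],
  [0,-0.06,0,0],
  [0,-0.06,0,0],
  [0,-0.06,0,0],
])

```text
t: 34.3
eef_pos: [550.5, 298.3, 158.7]
tcp_rot: [3.141, -0.001, 1.607]
ft_force: [0.9, 4.1, -0.9]
opening: 0.212
grip_force: 30.0
```

Emit:
carry_out([
  [0,-0.06,0,0],
  [0,-0.06,0,0],
  [0,-0.06,0,0],
  [0,-0.06,0,0],
  [0,-0.06,0,0],
])

```text
t: 34.8
eef_pos: [550.6, 283.4, 159.0]
tcp_rot: [3.14, -0.001, 1.607]
ft_force: [1.0, 6.3, 3.9]
opening: 0.211
grip_force: 30.0
```

Emit:
carry_out([
  [0,-0.06,0,0],
  [0,-0.06,0,0],
  [0,-0.06,0,0],
  [0,-0.06,0,0],
  [0,-0.06,0,0],
])

```text
t: 35.3
eef_pos: [550.4, 268.4, 159.0]
tcp_rot: [3.141, -0.001, 1.607]
ft_force: [-0.4, 6.7, 2.7]
opening: 0.209
grip_force: 30.0
```

Emit:
carry_out([
  [0,-0.06,0,0],
  [0,-0.06,0,0],
  [0,-0.06,0,0],
  [0,-0.05,0,0],
  [0,-0.05,0,0],
])

```text
t: 35.8
eef_pos: [550.5, 254.5, 159.3]
tcp_rot: [3.14, -0.001, 1.607]
ft_force: [-0.5, 6.3, 6.1]
opening: 0.21
grip_force: 30.0
```

Emit:
carry_out([
  [0,-0.03,0,0],
  [0,-0.03,0,0],
  [0,0.02,0,0],
  [0,0,0,0],
  [0,0,0,0],
])

```text
t: 36.3
eef_pos: [550.6, 251.9, 159.1]
tcp_rot: [3.14, 0.0, 1.607]
ft_force: [1.4, 2.8, 5.1]
opening: 0.208
grip_force: 30.0
```

```bash
python3 f.py 3
```

```text
36.45 [550.57 251.94 159.12] [0.89 2.28 5.91] [ 0.46 -0.3   0.01]
```

Emit:
carry_out([
  [0,0,-0.03,0],
  [0,0,-0.03,0],
  [0,0,-0.03,0],
  [0,0,-0.03,0],
  [0,0,0,0],
])

```text
t: 36.95
eef_pos: [550.3, 252.7, 152.7]
tcp_rot: [3.141, -0.001, 1.607]
ft_force: [2.1, 6.4, 1.6]
opening: 0.212
grip_force: 30.0
```

```bash
python3 f.py 3
```

```text
37.1 [550.28 252.7  152.69] [0.34 6.77 1.82] [ 1.75 -0.21  0.02]
```

Emit:
carry_out([
  [0,0.0,-0.03,0],
  [0,0,-0.03,0],
  [0,0,-0.03,0],
  [0,0,-0.03,0],
  [0,0,-0.03,0],
])

```text
t: 37.6
eef_pos: [550.4, 252.9, 145.6]
tcp_rot: [3.141, -0.001, 1.607]
ft_force: [0.4, 8.2, 5.4]
opening: 0.212
grip_force: 30.0
```

```bash
python3 f.py 3
```

```text
37.75 [550.33 252.76 145.23] [0.79 7.81 1.64] [ 1.75 -0.25  0.01]
```

Emit:
carry_out([
  [0,-0.02,-0.03,0],
  [0,-0.02,-0.03,0],
  [0,0.0,-0.03,0],
  [0,0,-0.03,0],
  [0,0,-0.03,0],
])

```text
t: 38.25
eef_pos: [550.4, 250.9, 138.0]
tcp_rot: [3.141, -0.001, 1.607]
ft_force: [-0.4, 8.0, 4.2]
opening: 0.207
grip_force: 30.0
```

```bash
python3 f.py 3
```

```text
38.4 [550.26 250.78 137.61] [0.62 7.56 0.94] [ 1.86 -0.3   0.01]
```

Emit:
carry_out([
  [0,0.02,0,0],
  [0,0.02,0,0],
  [0,0.02,0,0],
  [0,0,0,0],
  [0,0,0,0],
])

```text
t: 38.9
eef_pos: [550.1, 253.0, 137.3]
tcp_rot: [-3.141, 0.0, 1.607]
ft_force: [-1.2, 0.1, -1.0]
opening: 0.209
grip_force: 30.0
```

```bash
python3 f.py 3
```

```text
39.05 [550.21 253.09 137.38] [-0.05  0.23 -0.44] [ 0.  -0.1 -0. ]
```

Emit:
carry_out([
  [0,0.02,0,0],
  [0,0.02,0,0],
  [0,0.02,0,0],
  [0,0,0,0],
  [0,0,0,0],
])

```text
t: 39.55
eef_pos: [550.2, 256.2, 137.4]
tcp_rot: [3.142, 0.0, 1.607]
ft_force: [-0.1, -0.1, -0.3]
opening: 0.208
grip_force: 30.0
```

```bash
python3 f.py 3
```

```text
39.7 [550.25 256.22 137.44] [-0.21  0.28 -0.52] [-0.01 -0.1  -0.  ]
```

Emit:
carry_out([
  [0,0.02,0,0],
  [0,0.02,0,0],
  [0,0.02,0,0],
  [0,0,0,0],
  [0,0,0,0],
])

```text
t: 40.2
eef_pos: [550.2, 258.3, 137.4]
tcp_rot: [-3.141, 0.002, 1.608]
ft_force: [0.4, -6.4, 1.7]
opening: 0.21
grip_force: 30.0
```

```bash
python3 f.py 2
```

```text
40.3 [550.25 258.3  137.45] [ 0.1  -6.56  0.61] [-1.55 -0.18 -0.01]
```

Emit:
carry_out([
  [0,-0.06,0,0],
  [0,-0.02,-0.06,0],
  [0,0,-0.08,0],
  [0,0,-0.08,0],
  [0,0,-0.06,0],
])

```text
t: 40.8
eef_pos: [550.1, 255.3, 122.9]
tcp_rot: [-3.141, 0.0, 1.607]
ft_force: [-0.6, -0.5, -0.8]
opening: 0.21
grip_force: 30.0
```

```bash
python3 f.py 2
```

```text
40.9 [550.02 255.27 122.83] [ 0.35  0.1  -0.99] [-0.02 -0.09 -0.03]
```

Emit:
carry_out([
  [0,-0.02,-0.02,0],
  [0,0,-0.02,0],
  [0,0,-0.02,0],
  [0,0,-0.02,0],
  [0,0,-0.0,0],
])

```text
t: 41.4
eef_pos: [550.2, 254.2, 119.4]
tcp_rot: [-3.142, 0.0, 1.607]
ft_force: [0.5, 0.2, -1.1]
opening: 0.211
grip_force: 30.0
```

```bash
python3 f.py 2
```

```text
41.5 [550.28 254.24 119.48] [ 0.21 -0.86 -0.79] [-0.01 -0.13  0.02]
```

Emit:
carry_out([
  [0,0,-0.02,0],
  [0,0,-0.02,0],
  [0,0,-0.02,0],
  [0,0,0,0],
  [0,0,-0.0,0],
])

```text
t: 42.0
eef_pos: [550.3, 254.2, 116.4]
tcp_rot: [-3.142, 0.0, 1.607]
ft_force: [0.6, 0.2, -1.1]
opening: 0.208
grip_force: 30.0
```

```bash
python3 f.py 2
```

```text
42.1 [550.28 254.22 116.45] [-0.05  0.45 -0.89] [ 0.01 -0.09  0.02]
```

Emit:
carry_out([
  [0.02,0,-0.02,0],
  [0.02,0,-0.02,0],
  [0.02,0,-0.02,0],
  [0,0,0,0],
  [0,0,-0.0,0],
])

```text
t: 42.6
eef_pos: [552.1, 254.2, 114.7]
tcp_rot: [-3.14, 0.0, 1.607]
ft_force: [-9.7, -1.3, 16.5]
opening: 0.212
grip_force: 30.0
```

```bash
python3 f.py 2
```

```text
42.7 [552.09 254.23 114.71] [-10.09  -1.1   15.98] [-0.15  2.09  0.11]
```

Emit:
carry_out([
  [-0.02,0,0.01,0],
  [0,0,0,0],
  [0,0,0,0],
  [0,0,0,0],
  [0,0,0,0],
])

```text
t: 43.2
eef_pos: [552.0, 254.2, 114.8]
tcp_rot: [-3.141, -0.0, 1.607]
ft_force: [-4.1, -0.8, 9.6]
opening: 0.207
grip_force: 30.0
```

Emit:
carry_out([
  [0,0,0,0],
  [0,0,0,0],
  [0,0,0,0],
  [0,0,0,0],
  [0,0,0,0],
], fingers=-0.1)

```text
t: 43.7
eef_pos: [552.3, 254.2, 113.9]
tcp_rot: [3.142, 0.0, 1.607]
ft_force: [-0.2, 0.0, 0.1]
opening: 0.534
grip_force: 0.0
```

Emit:
carry_out([
  [0,0,0,0],
  [0,0,0,0],
  [0,0,0,0],
  [0,0,0,0],
  [0,0,0,0],
])

```text
t: 44.2
eef_pos: [552.3, 254.2, 114.0]
tcp_rot: [3.141, 0.0, 1.607]
ft_force: [0.9, -0.3, -0.7]
opening: 0.553
grip_force: 0.0
```

Emit:
carry_out([
  [0,0,0.1,0],
  [0,0,0.2,0],
  [0,0,0.4,0],
  [0,0,0.6,0],
  [0,0,0.6,0],
])

```text
t: 44.7
eef_pos: [552.2, 254.2, 210.7]
tcp_rot: [3.141, -0.0, 1.607]
ft_force: [0.1, -0.9, -0.6]
opening: 0.55
grip_force: 0.0
```

Emit:
carry_out([
  [-0.3,-0.6,0.5,0],
  [-0.3,-0.7,0.5,0],
  [-0.3,-0.7,0.4,0],
  [-0.3,-0.7,0.2,0],
  [-0.3,-0.7,0,0],
])

```text
t: 45.2
eef_pos: [476.9, 83.1, 291.4]
tcp_rot: [3.138, 0.0, 1.608]
ft_force: [0.5, 0.8, -0.5]
opening: 0.551
grip_force: 0.0
```

Emit:
carry_out([
  [-0.2,-0.7,0,0],
  [-0.2,-0.7,0,0],
  [-0.2,-0.6,0,0],
  [0,-0.3,0,0],
  [0,0,0,0],
])

```text
t: 45.7
eef_pos: [447.1, -32.2, 289.9]
tcp_rot: [3.14, 0.001, 1.605]
ft_force: [0.5, 0.4, -0.1]
opening: 0.546
grip_force: 0.0
```

```bash
python3 - <<'E'
from h import *
np.set_printoptions(precision=1,suppress=True)
for cam,sl in(('scene','s0'),('top','t0')):
    b=snap(cam,sl[0]+'9.png');a=cv2.imread('pics/%s.png'%sl)
    p=proj(cam,(554.5,251,120)).astype(int);s=30
    for n,i in(('before',a),('after',b)):
        c=i[p[1]-s:p[1]+s,p[0]-s:p[0]+s].astype(int);m=(c.min(2)>195).astype(np.uint8)
        n_,l,st,ce=cv2.connectedComponentsWithStats(m);k=1+np.argsort(-st[1:,4])[:3]
        print(cam,n,[(st[j].tolist(),ce[j].round(1).tolist()) for j in k])
    d=np.abs(a.astype(int)-b).max(2);c=d[p[1]-s:p[1]+s,p[0]-s:p[0]+s];print('diff',(c>40).sum(),c.max())
print(env.state()['t'],env.state()['eef_pos'],[ (np.array(r['position'])[::-1]*[560,420],r['conf']) for r in env.look_for('scene','probe')])
E
```

```text
scene before [([27, 19, 9, 7, 47], [31.2, 22.1]), ([25, 37, 11, 7, 25], [31.3, 40.6]), ([23, 36, 1, 2, 2], [23.0, 36.5])]
scene after [([28, 19, 9, 7, 48], [31.8, 22.0]), ([25, 37, 12, 6, 26], [31.9, 40.2]), ([23, 36, 1, 1, 1], [23.0, 36.0])]
diff 6 51
top before [([25, 26, 12, 9, 66], [29.5, 29.9]), ([29, 34, 10, 4, 21], [33.9, 36.0]), ([47, 37, 4, 8, 13], [49.3, 41.7])]
top after [([25, 26, 12, 9, 72], [29.7, 29.8]), ([29, 30, 11, 9, 32], [34.9, 35.1]), ([43, 36, 8, 9, 22], [47.8, 42.0])]
diff 15 101
45.8 [447.3 -30.6 289.5] [(array([356.6, 241.1]), 0.83), (array([380.1, 283.1]), 0.79)]
```

```bash
python3 -c "
from cell import env
print(env.job_done())"
```

```text
the job is handed in; nothing more can be done
None
```

I drew the nib along the whole rear joint and the far side at about 2 cm/s, then hung the probe back upright in its fork and handed the job in at about 46 s. The pictures put the probe within about a pixel of its starting place, but no pass or fail verdict came back.

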